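Put the mixed-up heels on their own shoes

ROBOT

A 6-joint arm with a two-finger parallel gripper is mounted at the origin on the work surface. World frame = base frame: x ahead of the robot, y to its left, z up, the work surface at z = 0. Lengths are in m, angles in degrees, forces in N, time in s.
With the tool pointing down it reaches from about 0.25 to 0.725 m from the base axis. Payload 9.7 kg.
Tool frame: the origin (TCP) lies at the very end of the fingers, on their centre line; the grasp point (between the pads) lies 19 mm behind it (bot.grip_point_offset is the distance from the TCP to the grasp point, in m); y points along the fingers, x is the direction in which the jaws open and shut, and the axes are right-handed (so a half turn about y gives the same grasp; the last joint's range is limited). The gripper opens to 85 mm and grips with 20 to 120 N. Pads are 22 mm wide; open, the fingers measure 114 mm over their backs; the gripper's body (76 mm by 85 mm) begins 54 mm behind the grasp point. The pads swing forward as they close: fully open they stand 13 mm farther back than shut.
Start: joints at [-65.432, 4.979, 10.078, 95.1, 0, 90], TCP at [0.229, -0.5, 0.231] pointing down, gripper open.
Joint ranges: [-179.16, 179.16], [-48.56, 103.87], [-65.8, 70.77], [-126.05, 130.52], [-82.76, 87.17], [-180, 180]. Speed limits (degrees/s): [127.2, 127.2, 147.25, 180, 180, 180].

INTERFACE

Orientations are given as [roll, pitch, yaw] about the fixed x, y, z axes, in that order (R = Rz(yaw) Ry(pitch) Rx(roll)).
In Python, from workcell import bot gives the robot as it stands.
- The arm moves only by the shell command python3 -m inch 'ROWS' [FORCE]. ROWS is JSON, a list of rows, each a list of 3 entries, a list of its own where there are three numbers: the shift along the tool's x, y, z in mm, then the turn, a rotation vector about the tool's x, y, z in rad, then the finger opening in mm, from 0 to 85.4. In form: [[[x, y, z], [ax, ay, az], grip], ...]. A call has 1 to 20 rows; each row is the pose to reach, as a shift and turn from the pose measured when the call began, along the tool's axes at that moment; what a row does not reach only later rows make up. A row lasts 1/10 s, in which the tool goes at most 50 mm and 8.59 degrees, less where a joint would pass 70% of its speed; a pose out of reach is approached as far as the arm can. A call with a gripper value outside its range is refused whole. The fingers move at their own pace and stop on an object; FORCE is the grip in N (left out, the last holds). Time passes only in rows, so rows that repeat a pose let the fingers close. It gives the time, the measured TCP pose, the force and the opening at its end, in the units of the state.
- bot.get_obs(): the state, without advancing time (a new reading comes with each control period).
- bot.camera(name): name is "side" or "top" or "wrist"; returns a dict with "frame" (384x512x3 uint8, red, green, blue), "mtx" (3x3 intrinsics, pixels), "k1" (the pictures are not rectified: a ray, as slopes to the right and down, at radius r is drawn at 1 + k1 r^2 times it, then the intrinsics apply), "origin" and "orientation" of the camera in the world. Camera axes: x right, y down, z forward; pixel columns grow to the right and rows downward; lengths in m; the calibration is good to about 2 mm. A picture is of the moment at which its call begins. There is no depth.
- bot.job_done(): hands the job in, once; it reports no verdict.
Trained networks look in a picture, given as the dict that the camera call returned (one of the last four; its "shot" number tells which), for a name from the list of things; names that differ only in an ending like _2 or _b are one class to them, and where a whole thing is asked for, a point or a joint stands for the part that bears it (a point fixed in the world has none). Each returns a list of dicts, best first, with "confidence" (0 to 1); they miss things now and then, are a little off and sometimes report something else, mostly with a low value. They report only what shows in the picture. A call takes as long as a camera call. They do not tell look-alikes from the thing itself.
- bot.search_frame(picture, name): "box" ([left, top, right, bottom] in pixels, round what is visible of it).
- bot.cut_out(picture, name): "region" (384x512 bool, what is visible of it) and "box" ([left, top, right, bottom] in pixels, round what is visible of it).
The state is a dict: "time": time; "q": joint angles; "qd": joint speeds; "joint_efforts": joint torques, N m; "ee_pos": TCP position; "tcp_rot": TCP orientation; "wrist_force": force on the tool from outside, world axes, zero at the start; "torque": the same for the moment, N m; "opening": finger opening in m.
Only numpy, scipy, OpenCV 4.12 (cv2) and the standard library are available. Lean on these libraries where they do the work, as an engineer would, in place of code of your own. Each camera call takes 0.05 s, during which the arm holds its last target. There are 200 camera calls.

TASK

Three shoes stand sole-up on their last stands with new heels laid on for fitting, but each heel lies on the wrong shoe: put every heel on the heel seat of the shoe of its own colour, straight, with its flat front on the breast line towards the toe and its round back flush with the back of the seat. Set the first heel you lift down on the empty cork pad while you shift the other two, then bring it to its shoe. Leave the bottle, the polish tin and the hammer where they are.

Things in the scene. Friction and masses are not known exactly. Their poses are not given: they have to be found in the camera images.
- heel_black_mid (a point): Black rubber heel, loose, 60-120 g: 62 mm long, 52 wide, 32 high, D-shaped from above: parallel sides, flat front (breast), round back. Point: its centre, 16 mm above the underside, 31 mm behind the flat front. x: from round back to flat front; z up. Grip across the 52 mm. Starts a little askew on the seat of the tan shoe, facing roughly as that shoe.
- heel_tan_mid (a point): Tan (light brown) rubber heel, loose, 60-120 g: 62 mm long, 52 wide, 32 high, D-shaped from above: parallel sides, flat front (breast), round back. Point: its centre, 16 mm above the underside, 31 mm behind the flat front. x: from round back to flat front; z up. Grip across the 52 mm. Starts a little askew on the seat of the red shoe, facing roughly as that shoe.
- heel_red_mid (a point): Dark red rubber heel, loose, 60-120 g: 62 mm long, 52 wide, 32 high, D-shaped from above: parallel sides, flat front (breast), round back. Point: its centre, 16 mm above the underside, 31 mm behind the flat front. x: from round back to flat front; z up. Grip across the 52 mm. Starts a little askew on the seat of the black shoe, facing roughly as that shoe.
- shoe_black_breast (a point): Black shoe, sole-up on a fixed iron stand. Heel seat level, 150 mm above the bench, 62 wide. Point: on the seat, middle of the breast line, where the heel's flat front belongs; a placed heel's centre is 31 mm behind (-x) and 16 above it. x to the toe, z up. Seat flat from 67 mm behind to 14 ahead; then the sole, up to 92 wide, rises to 26 above the seat and ends 204 ahead.
- shoe_tan_breast (a point): Tan (light brown) shoe, sole-up on a fixed iron stand. Heel seat level, 150 mm above the bench, 62 wide. Point: on the seat, middle of the breast line, where the heel's flat front belongs; a placed heel's centre is 31 mm behind (-x) and 16 above it. x to the toe, z up. Seat flat from 67 mm behind to 14 ahead; then the sole, up to 92 wide, rises to 26 above the seat and ends 204 ahead.
- shoe_red_breast (a point): Dark red shoe, sole-up on a fixed iron stand. Heel seat level, 150 mm above the bench, 62 wide. Point: on the seat, middle of the breast line, where the heel's flat front belongs; a placed heel's centre is 31 mm behind (-x) and 16 above it. x to the toe, z up. Seat flat from 67 mm behind to 14 ahead; then the sole, up to 92 wide, rises to 26 above the seat and ends 204 ahead.
- pad_top (a point): The empty cork pad on the bench near the robot: a fixed plate 110 mm (x) by 130 mm (y), 5 mm thick. This point is the centre of its upper side, 5 mm above the bench. The free spot for a heel on the way.
- dye_bottle_mid (a point): A standing closed blue bottle with a black cap, 48 mm across, 105 mm high, loose; this point is at its centre, half-way up. To be left alone.
- polish_tin_mid (a point): A flat round tin with a pale yellow lid, 76 mm across, 26 mm high, loose; this point is at its centre, half-way up. To be left alone.
- hammer: A loose hammer, 250 mm long, lying on the bench to the robot's right, origin under its middle, handle to -x. To be left alone.
There are look-alikes about, which are no part of the job. There is more than one size of the part that bears heel_tan_mid; the job needs the largest.

How it is judged (in metres and radians):
On the way, in this order (a step that is already met when the one before it is completed fails the run):
1. a heel has been set down on the cork pad, let go and at rest (((horizontal distance between heel_black_mid and pad_top below 0.045 m and height (world z) of heel_black_mid below 0.027 m and angle between heel_black_mid's own z axis and vertical below 0.1 rad and contact force between heel_black and the fingers below 0.1 N and linear speed of heel_black below 0.01 m/s) or (horizontal distance between heel_tan_mid and pad_top below 0.045 m and height (world z) of heel_tan_mid below 0.027 m and angle between heel_tan_mid's own z axis and vertical below 0.1 rad and contact force between heel_tan and the fingers below 0.1 N and linear speed of heel_tan below 0.01 m/s) or (horizontal distance between heel_red_mid and pad_top below 0.045 m and height (world z) of heel_red_mid below 0.027 m and angle between heel_red_mid's own z axis and vertical below 0.1 rad and contact force between heel_red and the fingers below 0.1 N and linear speed of heel_red below 0.01 m/s))), for 0.2 s.
2. the other two heels are on their own shoes while the first still lies on the pad ((((horizontal distance between heel_black_mid and pad_top below 0.045 m and height (world z) of heel_black_mid below 0.027 m and angle between heel_black_mid's own z axis and vertical below 0.1 rad and contact force between heel_black and the fingers below 0.1 N and linear speed of heel_black below 0.01 m/s) and (x of heel_tan_mid in the frame of shoe_tan_breast between -0.042 and -0.02 m and y of heel_tan_mid in the frame of shoe_tan_breast between -0.01 and 0.01 m and z of heel_tan_mid in the frame of shoe_tan_breast between 0.012 and 0.02 m and angle between heel_tan_mid's own z axis and vertical below 0.1 rad and angle between the x axis of heel_tan_mid and the x axis of shoe_tan_breast, either way round below 0.2 rad and x of shoe_tan_breast in the frame of heel_tan_mid above 0.015 m and linear speed of heel_tan below 0.01 m/s) and (x of heel_red_mid in the frame of shoe_red_breast between -0.042 and -0.02 m and y of heel_red_mid in the frame of shoe_red_breast between -0.01 and 0.01 m and z of heel_red_mid in the frame of shoe_red_breast between 0.012 and 0.02 m and angle between heel_red_mid's own z axis and vertical below 0.1 rad and angle between the x axis of heel_red_mid and the x axis of shoe_red_breast, either way round below 0.2 rad and x of shoe_red_breast in the frame of heel_red_mid above 0.015 m and linear speed of heel_red below 0.01 m/s)) or ((horizontal distance between heel_tan_mid and pad_top below 0.045 m and height (world z) of heel_tan_mid below 0.027 m and angle between heel_tan_mid's own z axis and vertical below 0.1 rad and contact force between heel_tan and the fingers below 0.1 N and linear speed of heel_tan below 0.01 m/s) and (x of heel_black_mid in the frame of shoe_black_breast between -0.042 and -0.02 m and y of heel_black_mid in the frame of shoe_black_breast between -0.01 and 0.01 m and z of heel_black_mid in the frame of shoe_black_breast between 0.012 and 0.02 m and angle between heel_black_mid's own z axis and vertical below 0.1 rad and angle between the x axis of heel_black_mid and the x axis of shoe_black_breast, either way round below 0.2 rad and x of shoe_black_breast in the frame of heel_black_mid above 0.015 m and linear speed of heel_black below 0.01 m/s) and (x of heel_red_mid in the frame of shoe_red_breast between -0.042 and -0.02 m and y of heel_red_mid in the frame of shoe_red_breast between -0.01 and 0.01 m and z of heel_red_mid in the frame of shoe_red_breast between 0.012 and 0.02 m and angle between heel_red_mid's own z axis and vertical below 0.1 rad and angle between the x axis of heel_red_mid and the x axis of shoe_red_breast, either way round below 0.2 rad and x of shoe_red_breast in the frame of heel_red_mid above 0.015 m and linear speed of heel_red below 0.01 m/s)) or ((horizontal distance between heel_red_mid and pad_top below 0.045 m and height (world z) of heel_red_mid below 0.027 m and angle between heel_red_mid's own z axis and vertical below 0.1 rad and contact force between heel_red and the fingers below 0.1 N and linear speed of heel_red below 0.01 m/s) and (x of heel_black_mid in the frame of shoe_black_breast between -0.042 and -0.02 m and y of heel_black_mid in the frame of shoe_black_breast between -0.01 and 0.01 m and z of heel_black_mid in the frame of shoe_black_breast between 0.012 and 0.02 m and angle between heel_black_mid's own z axis and vertical below 0.1 rad and angle between the x axis of heel_black_mid and the x axis of shoe_black_breast, either way round below 0.2 rad and x of shoe_black_breast in the frame of heel_black_mid above 0.015 m and linear speed of heel_black below 0.01 m/s) and (x of heel_tan_mid in the frame of shoe_tan_breast between -0.042 and -0.02 m and y of heel_tan_mid in the frame of shoe_tan_breast between -0.01 and 0.01 m and z of heel_tan_mid in the frame of shoe_tan_breast between 0.012 and 0.02 m and angle between heel_tan_mid's own z axis and vertical below 0.1 rad and angle between the x axis of heel_tan_mid and the x axis of shoe_tan_breast, either way round below 0.2 rad and x of shoe_tan_breast in the frame of heel_tan_mid above 0.015 m and linear speed of heel_tan below 0.01 m/s)))), for 0.2 s.
At the end, for the whole second after the job is handed in: Each heel lies flat and at rest on the heel seat of the shoe of its own colour: centre within 11 mm along and 10 mm across the shoe of its right place (flat front on the breast line), turned less than 0.2 rad from the shoe's direction, flat front towards the toe, let go (x of heel_black_mid in the frame of shoe_black_breast between -0.042 and -0.02 m and y of heel_black_mid in the frame of shoe_black_breast between -0.01 and 0.01 m and z of heel_black_mid in the frame of shoe_black_breast between 0.012 and 0.02 m and angle between each of heel_black_mid, heel_tan_mid, heel_red_mid's own z axis and vertical below 0.1 rad and angle between the x axis of heel_black_mid and the x axis of shoe_black_breast, either way round below 0.2 rad and x of shoe_black_breast in the frame of heel_black_mid above 0.015 m and linear speed of each of heel_black, heel_tan, heel_red below 0.01 m/s and x of heel_tan_mid in the frame of shoe_tan_breast between -0.042 and -0.02 m and y of heel_tan_mid in the frame of shoe_tan_breast between -0.01 and 0.01 m and z of heel_tan_mid in the frame of shoe_tan_breast between 0.012 and 0.02 m and angle between the x axis of heel_tan_mid and the x axis of shoe_tan_breast, either way round below 0.2 rad and x of shoe_tan_breast in the frame of heel_tan_mid above 0.015 m and x of heel_red_mid in the frame of shoe_red_breast between -0.042 and -0.02 m and y of heel_red_mid in the frame of shoe_red_breast between -0.01 and 0.01 m and z of heel_red_mid in the frame of shoe_red_breast between 0.012 and 0.02 m and angle between the x axis of heel_red_mid and the x axis of shoe_red_breast, either way round below 0.2 rad and x of shoe_red_breast in the frame of heel_red_mid above 0.015 m); the robot touches nothing.
It fails at once if the bottle is shifted by more than 30 mm or knocked over (distance of dye_bottle_mid from where it was at the start of the episode above 0.03 m or angle between dye_bottle_mid's own z axis and vertical above 0.5 rad).
It fails at once if the polish tin is shifted by more than 30 mm or knocked over (distance of polish_tin_mid from where it was at the start of the episode above 0.03 m or angle between polish_tin_mid's own z axis and vertical above 0.5 rad).
It fails at once if the hammer is shifted by more than 30 mm (distance of hammer from where it was at the start of the episode above 0.03 m).
It also fails if it takes over 136 s, if anything falls off the work surface, if the arm or the gripper's body presses on something with over 40 N, if the wrist force passes 120 N, or if a joint passes its speed limit or range.

## Working session

There is one attempt and no reset: what is moved stays moved. The work goes in short steps, Python scripts to look and compute and a shell command to move; the robot and the scene stay as the last step left them, time stands still between calls to the robot, and variables do not carry over. Pictures are saved under pics/ and viewed, about 12 in all and at most 16, crops included, and the job is handed in when it is done.

```bash
mkdir -p pics; ls
python3 - <<'E'
from workcell import bot
import cv2,numpy as np
print(bot.get_obs())
ims=[]
for n in ["top","side"]:
    p=bot.camera(n); cv2.imwrite(f"pics/{n}0.png",p["frame"][:,:,::-1])
    print(n,p["mtx"].tolist(),p["k1"],p["origin"],p["orientation"],p["shot"])
    for t in ["heel_black_mid","heel_tan_mid","heel_red_mid","shoe_black_breast","shoe_tan_breast","shoe_red_breast","pad_top","dye_bottle_mid","polish_tin_mid","hammer"]:
        print(t,[(np.round(d["box"]).tolist(),round(d["confidence"],2)) for d in bot.search_frame(p,t)])
E
```

```text
pics
{'time': 0.0, 'q': array([-6.54321605e+01,  5.01197174e+00,  1.00339904e+01,  9.50996198e+01,
        4.43836757e-04,  8.99982833e+01]), 'qd': array([-0.05753183, -0.02418122, -0.0584156 , -0.06833145,  0.00182337,
       -0.02034931]), 'joint_efforts': array([-1.56306920e-03, -5.20379806e+01,  4.64808476e+01,  1.58873422e-02,
       -8.74104467e-05,  6.65197007e-06]), 'ee_pos': array([ 0.22857941, -0.49999673,  0.23057056]), 'tcp_rot': array([-8.99995538e+01,  7.76010722e-02, -6.54304438e+01]), 'wrist_force': array([-0.02804609,  0.33713219,  0.00862909]), 'torque': array([-0.02285616, -0.05155769, -0.03801623]), 'opening': 0.08543169086564036}
top [[454.7663535281292, 0.0, 258.96291852145816], [0.0, 454.7663535281292, 190.8424196809795], [0.0, 0.0, 1.0]] -0.055373634351998845 [ 0.42515084 -0.10051085  1.40554611] [-174.67917958    0.57300936  -90.4546205 ] 1
heel_black_mid [([125.0, 178.0, 148.0, 204.0], 0.97)]
heel_tan_mid [([216.0, 172.0, 235.0, 196.0], 0.71), ([265.0, 177.0, 277.0, 192.0], 0.62), ([183.0, 188.0, 200.0, 210.0], 0.56)]
heel_red_mid [([305.0, 164.0, 324.0, 187
[... 644 characters left out ...]
d [([195.0, 283.0, 230.0, 321.0], 0.86)]
heel_tan_mid [([228.0, 271.0, 249.0, 296.0], 0.72), ([215.0, 187.0, 245.0, 212.0], 0.62), ([244.0, 191.0, 251.0, 209.0], 0.57)]
heel_red_mid [([230.0, 118.0, 256.0, 144.0], 0.87)]
shoe_black_breast [([165.0, 107.0, 257.0, 180.0], 0.71), ([127.0, 180.0, 249.0, 254.0], 0.64)]
shoe_tan_breast [([82.0, 278.0, 236.0, 355.0], 0.97), ([258.0, 223.0, 307.0, 272.0], 0.49)]
shoe_red_breast [([127.0, 178.0, 247.0, 252.0], 0.87), ([260.0, 224.0, 305.0, 273.0], 0.73)]
pad_top [([258.0, 223.0, 308.0, 276.0], 0.9)]
dye_bottle_mid [([255.0, 311.0, 280.0, 352.0], 0.93)]
polish_tin_mid [([278.0, 177.0, 304.0, 205.0], 0.66)]
hammer [([258.0, 126.0, 326.0, 147.0], 0.82)]
```

Run:
```python
import cv2
a=cv2.imread("pics/top0.png")[80:260,90:400]; cv2.imwrite("pics/top0c.png",cv2.resize(a,(775,450),interpolation=cv2.INTER_CUBIC))
a=cv2.imread("pics/side0.png")[90:370,70:350]; cv2.imwrite("pics/side0c.png",cv2.resize(a,(600,600),interpolation=cv2.INTER_CUBIC))
```

```text
(no output)
```

View pics/top0c.png

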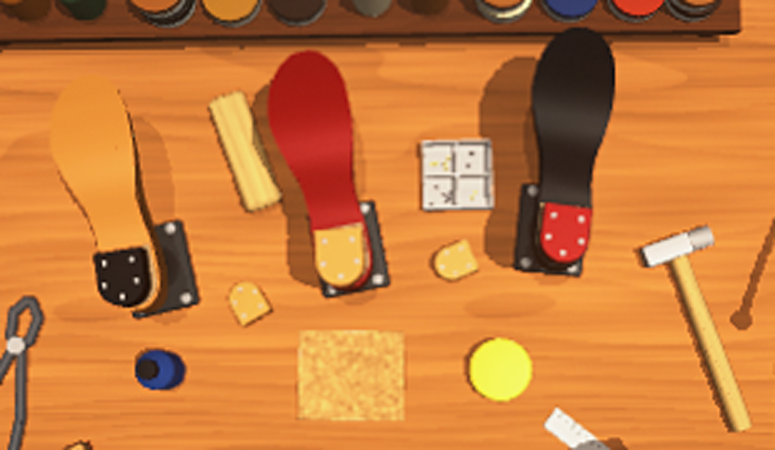

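View pics/side0c.png

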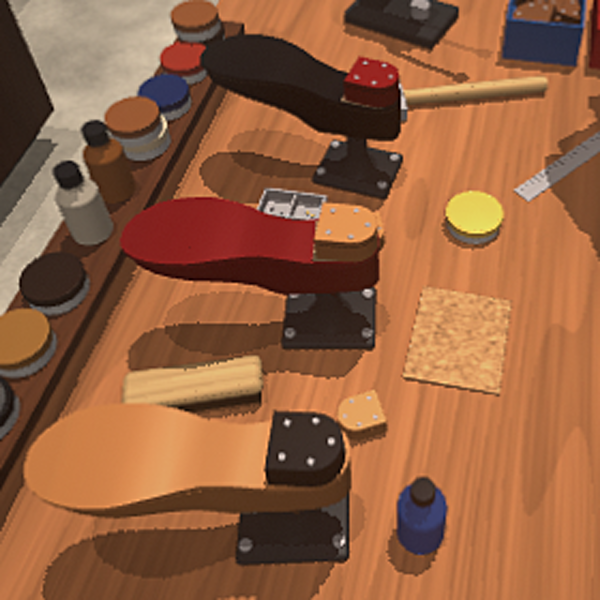

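```bash
cat > h.py <<'E'
from workcell import bot
import cv2, numpy as np
from scipy.optimize import minimize
from scipy.spatial.transform import Rotation as Ro
def R(e): return Ro.from_euler('xyz',e,degrees=True).as_matrix()
def proj(p,X):
    c=(np.atleast_2d(X)-p["origin"])@R(p["orientation"]); s=c[:,:2]/c[:,2:]
    s=s*(1+p["k1"]*(s**2).sum(1,keepdims=True)); m=p["mtx"]
    return s*[m[0,0],m[1,1]]+[m[0,2],m[1,2]]
def back(p,uv,z):
    m=p["mtx"]; d=(np.atleast_2d(uv)-[m[0,2],m[1,2]])/[m[0,0],m[1,1]]; s=d.copy()
    for _ in range(20): s=d/(1+p["k1"]*(s**2).sum(1,keepdims=True))
    r=np.c_[s,np.ones(len(s))]@R(p["orientation"]).T
    return (p["origin"]+r*((z-p["origin"][2])/r[:,2:]))[:,:2]
t=np.linspace(np.pi/2,3*np.pi/2,25)
D=np.r_[[[.031,-.026],[.031,.026]],np.c_[-.005+.026*np.cos(t),.026*np.sin(t)]]
def hull(p,v,z0):
    c,s=np.cos(v[2]),np.sin(v[2]); P=D@np.array([[c,s],[-s,c]])+v[:2]
    X=np.r_[np.c_[P,np.full(len(P),z0)],np.c_[P,np.full(len(P),z0+.032)]]
    return cv2.convexHull(proj(p,X).astype(np.float32))
def heel(p,name,z0=.150,near=None):
    "fit (x,y,yaw) of the heel prism to the network's mask"
    best=None
    for d in bot.cut_out(p,name):
        m=d["region"].astype(np.uint8); ys,xs=np.nonzero(m)
        x0=back(p,[xs.mean(),ys.mean()],z0+.024)[0]
        if near is not None and np.hypot(*(x0-near))>.05: continue
        K=4; M=cv2.resize(m,None,fx=K,fy=K,interpolation=cv2.INTER_NEAREST)
        def cost(v):
            I=np.zeros_like(M); h=hull(p,[v[0],v[1],v[2]/30],z0)
            cv2.fillPoly(I,[np.round((h+.5)*K-.5).astype(np.int32)],1)
            return 1-(I&M).sum()/max((I|M).sum(),1)
        r=min((minimize(cost,[*x0,a*30],method="Nelder-Mead",options=dict(initial_simplex=[[*x0,a*30],[x0[0]+.01,x0[1],a*30],[x0[0],x0[1]+.01,a*30],[*x0,a*30+6]],xatol=1e-4,fatol=1e-4)) for a in (-.25,0,.25)),key=lambda r:r.fun)
        o=(r.x[0],r.x[1],np.degrees(r.x[2]/30),1-r.fun,d["confidence"])
        if best is None or o[3]*o[4]>best[3]*best[4]: best=o
    return None if best is None else np.round(best,4)
def snap(n,f):
    p=bot.camera(n); cv2.imwrite(f"pics/{f}.png",p["frame"][:,:,::-1]); return p
E
python3 - <<'E'
from h import *
o=bot.get_obs(); RT=R(o["tcp_rot"])
w=bot.camera("wrist"); print("wrist cam in tool",RT.T@(w["origin"]-o["ee_pos"]),(RT.T@R(w["orientation"])).round(2).tolist(),w["mtx"][0,0])
p=bot.camera("top"); s=bot.camera("side")
for n in "black tan red".split():
    print(n,"top",heel(p,f"heel_{n}_mid"),"side",heel(s,f"heel_{n}_mid"))
    d=bot.cut_out(p,f"shoe_{n}_breast")[0]["region"]; ys,xs=np.nonzero(d)
    q=back(p,np.c_[xs,ys],.155); q0=q.mean(0); u=np.linalg.svd(q-q0,full_matrices=False)[2][0]; u*=np.sign(u[0]); a=(q-q0)@u
    print("  shoe",q0.round(3),np.degrees(np.arctan2(u[1],u[0])).round(1),"ends",(q0+u*a.min()).round(3),(q0+u*a.max()).round(3))
for n,z in [("pad_top",.005),("dye_bottle_mid",.05),("polish_tin_mid",.02)]:
    for c in (p,s):
        d=bot.cut_out(c,n)
        if d: ys,xs=np.nonzero(d[0]["region"]); print(n,back(c,[xs.mean(),ys.mean()],z))
E
```

```text
wrist cam in tool [-0.00067399 -0.14284954  0.06590433] [[1.0, 0.0, -0.0], [0.0, -0.26, 0.97], [0.0, -0.97, -0.26]] 342.27055526609746
black top [0.5453 0.2419 3.1331 0.9104 0.7   ] side [0.5431 0.2412 8.6226 0.9719 0.61  ]
  shoe [ 0.699 -0.248] -12.7 ends [ 0.546 -0.213] [ 0.824 -0.276]
tan top [0.5648 0.0032 3.1269 0.8904 0.69  ] side [5.6390e-01 2.7000e-03 3.4838e+00 9.5490e-01 8.4000e-01]
  shoe [0.645 0.253] 27.5 ends [0.508 0.181] [0.765 0.315]
red top [ 0.5872 -0.2427 -6.4526  0.9445  0.73  ] side [0.544  0.2411 9.134  0.9412 0.2   ]
  shoe [0.678 0.02 ] 17.1 ends [ 0.527 -0.027] [0.796 0.056]
pad_top [[0.43738792 0.00407999]]
pad_top [[0.43454208 0.00909891]]
dye_bottle_mid [[ 4.37840483e-01 -9.95546591e-05]]
dye_bottle_mid [[0.44519012 0.23562736]]
polish_tin_mid [[ 0.44214913 -0.17881124]]
polish_tin_mid [[ 0.44183791 -0.1726993 ]]
```

```bash
python3 -m inch '[[[-10,-7,30],[0,0.04,0],85],[[-20,-14,66],[0,0.08,0],85],[[-32,-21,102],[0,0.12,0],85],[[-44,-28,138],[0,0.16,0],85],[[-56,-35,174],[0,0.2,0],85],[[-68,-42,210],[0,0.25,0],85],[[-80,-49,246],[0,0.3,0],85],[[-92,-56,282],[0,0.34,0],85],[[-104,-63,318],[0,0.39,0],85],[[-110,-66,340],[0,0.41,0],85],[[-115,-69,361],[0,0.429,0],85],[[-115,-69,361],[0,0.429,0],85],[[-115,-69,361],[0,0.429,0],85]]'
python3 - <<'E'
from h import *
w=snap("wrist","w1"); n=back(w,[[256,192]],.15); print(n)
for a in ["heel_red_mid"]: print(heel(w,a))
print([(d["box"],d["confidence"]) for d in bot.search_frame(w,"shoe_black_breast")])
E
```

```text
time: 3.3
ee_pos: [0.5092, -0.2454, 0.3001]
tcp_rot: [-90.0, 0.0, -89.9]
wrist_force: [-0.0, 0.6, 0.2]
opening: 0.0851
[[ 0.4986053  -0.24231433]]
[ 0.5863 -0.244  -9.5835  0.9589  0.61  ]
[([221.9, 1.4, 302.7, 121.5], 0.7)]
```

View pics/w1.png

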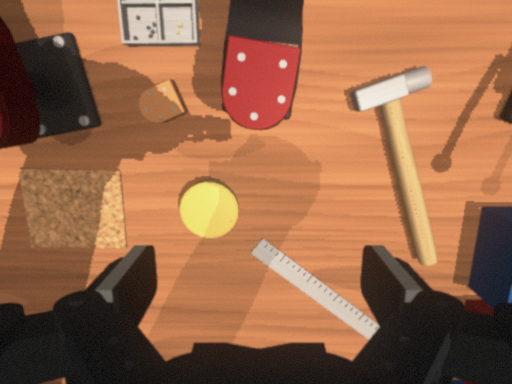

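```bash
python3 -m inch '[[[-20,0,0],[0,0,0],85],[[-60,0,0],[0,0,0],85],[[-100,0,-1],[0,0,0],85],[[-140,0,-2],[0,0,0],85],[[-180,0,-4],[0,0,0],85],[[-220,0,-6],[0,0,0],85],[[-250,0,-8],[0,0,0],85],[[-250,0,-8],[0,0,0],85],[[-250,0,-8],[0,0,0],85]]'
python3 - <<'E'
from h import *
w=snap("wrist","w2")
print(heel(w,"heel_tan_mid",near=(.564,.003)))
for d in bot.cut_out(w,"pad_top"):
    ys,xs=np.nonzero(d["region"]); print(back(w,[xs.mean(),ys.mean()],.005),d["confidence"])
E
```

```text
time: 4.35
ee_pos: [0.5005, 0.0011, 0.3005]
tcp_rot: [-90.0, 0.1, -89.9]
wrist_force: [-0.8, 0.7, -0.7]
opening: 0.0852
[5.6320e-01 1.3000e-03 4.0098e+00 9.8260e-01 7.1000e-01]
[[0.43895512 0.00189138]] 0.77
```

View pics/w2.png

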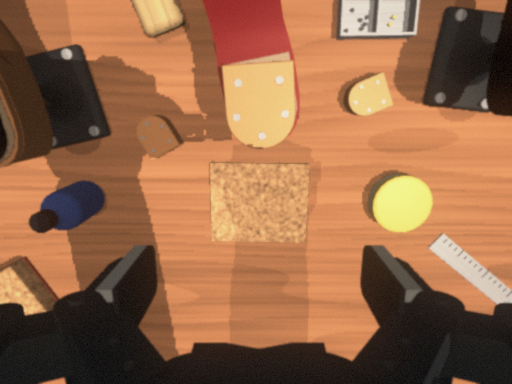

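```bash
python3 -m inch '[[[0,5,25],[0,-0.03,0],85],[[0,20,55],[0,-0.07,0],85],[[0,50,68],[0,-0.07,0],85],[[0,85,68],[0,-0.07,0],85],[[0,115,68],[0,-0.07,0],85],[[0,135,68],[0,-0.07,0],85],[[0,145,68],[0,-0.07,0],85],[[0,145,68],[0,-0.07,0],85],[[0,145,68],[0,-0.07,0],85],[[0,145,68],[0,-0.07,0],65],[[0,145,68],[0,-0.07,0],45],[[0,145,68],[0,-0.07,0],40],[[0,145,68],[0,-0.07,0],40],[[0,145,68],[0,-0.07,0],40],[[0,145,68],[0,-0.07,0],40],[[0,145,68],[0,-0.07,0],40]]' 40
```

```text
time: 6.1
ee_pos: [0.5692, 0.0005, 0.1564]
tcp_rot: [-89.9, 0.1, -86.0]
wrist_force: [0.5, -0.4, 5.3]
opening: 0.0512
```

```bash
python3 -m inch '[[[0,-8,0],[0,0,0],40],[[0,-25,0],[0,0,0],40],[[0,-50,0],[0,0,0],40],[[0,-75,0],[0,0,0],40],[[0,-95,-5],[0,0,0],40],[[0,-115,-15],[0,0,0],40],[[-2,-130,-35],[0,0,0],40],[[-4,-140,-60],[0,0,0],40],[[-7,-140,-85],[0,0,0],40],[[-10,-140,-110],[0,0,0],40],[[-11,-140,-125],[0,0,0],40],[[-11,-140,-125],[0,0,0],40],[[-11,-140,-125],[0,0,0],40]]'
python3 - <<'E'
from h import *
w=snap("wrist","w3"); print([(d["box"],d["confidence"]) for d in bot.search_frame(w,"shoe_red_breast")])
f=w["frame"][:,:,::-1]; cv2.imwrite("pics/w3c.png",cv2.resize(f[0:300,130:400],(540,600),interpolation=cv2.INTER_CUBIC))
E
```

```text
time: 7.4
ee_pos: [0.4438, 0.0025, 0.2967]
tcp_rot: [-89.8, 0.1, -85.9]
wrist_force: [-0.1, 0.1, -0.7]
opening: 0.0511
[([231.0, 1.4, 314.3, 86.1], 0.75)]
```

View pics/w3c.png

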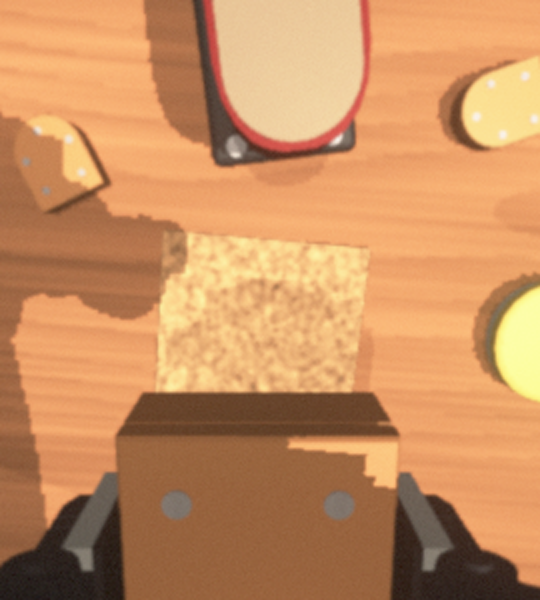

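```bash
python3 -m inch '[[[0,15,0],[0,0,0],40],[[0,45,0],[0,0,0],40],[[0,85,0],[0,0,0],40],[[0,125,0],[0,0,0],40],[[0,165,0],[0,0,0],40],[[0,205,0],[0,0,0],40],[[0,235,0],[0,0,0],40],[[0,258,0],[0,0,0],40],[[0,272,0],[0,0,0],40],[[0,280,0],[0,0,0],40],[[0,284,0],[0,0,0],40],[[0,285,0],[0,0,0],40],[[0,285,0],[0,0,0],40],[[0,285,0],[0,0,0],40]]'
```

```text
time: 8.9
ee_pos: [0.4452, 0.0029, 0.012]
tcp_rot: [-89.8, 0.1, -86.0]
wrist_force: [0.2, -0.2, -0.9]
opening: 0.0516
```

```bash
python3 -m inch '[[[0,0,0],[0,0,0],60],[[0,0,0],[0,0,0],75],[[0,0,0],[0,0,0],85],[[0,0,0],[0,0,0],85],[[0,0,0],[0,0,0],85],[[0,-15,0],[0,0,0],85],[[0,-45,0],[0,0,0],85],[[0,-85,0],[0,0,0],85],[[0,-130,0],[0,0,0],85],[[0,-175,0],[0,0,0],85],[[0,-220,0],[0,0,0],85],[[0,-260,0],[0,0,0],85],[[0,-285,0],[0,0,20],85],[[0,-290,0],[0,0,0],85],[[0,-290,15],[0,0,0],85],[[0,-290,40],[0,0.035,0],85],[[0,-290,60],[0,0.07,0],85],[[0,-290,60],[0,0.07,0],85],[[0,-290,60],[0,0.07,0],85]]'
python3 - <<'E'
from h import *
w=snap("wrist","w4"); print(heel(w,"heel_tan_mid",.005,near=(.438,.003)))
f=w["frame"][:,:,::-1]; cv2.imwrite("pics/w4c.png",cv2.resize(f[0:250,130:400],(648,600),interpolation=cv2.INTER_CUBIC))
print(bot.get_obs()["ee_pos"])
E
```

```text
time: 10.8
ee_pos: [0.5041, 0.0033, 0.3017]
tcp_rot: [-89.9, 0.2, -89.7]
wrist_force: [-0.7, -0.0, 0.3]
opening: 0.0852
[0.4393 0.0035 3.4936 0.9751 0.58  ]
[0.50362759 0.00339122 0.30231016]
```

View pics/w4c.png

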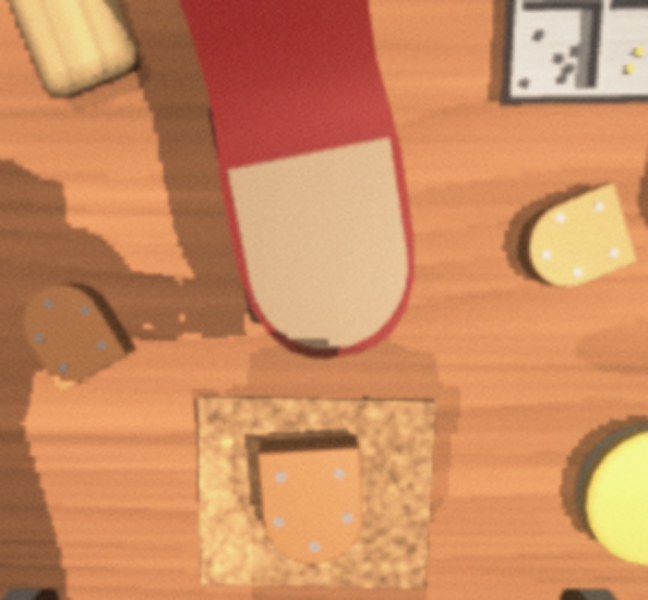

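```bash
cat >> h.py <<'E'
def seat(p,guess):
    "beige seat patch -> breast point, yaw(deg), length, width"
    hsv=cv2.cvtColor(p["frame"],cv2.COLOR_RGB2HSV)
    m=cv2.inRange(hsv,(8,30,60),(30,110,255))
    m=cv2.morphologyEx(m,cv2.MORPH_OPEN,np.ones((5,5)))
    m=cv2.morphologyEx(m,cv2.MORPH_CLOSE,np.ones((9,9)))
    n,l,st,ce=cv2.connectedComponentsWithStats(m)
    g=proj(p,[*guess,.15])[0]
    k=1+np.argmin([np.hypot(*(c-g))+(1e3 if s[4]<800 else 0) for c,s in zip(ce[1:],st[1:])])
    c=max(cv2.findContours((l==k).astype(np.uint8),cv2.RETR_EXTERNAL,cv2.CHAIN_APPROX_NONE)[0],key=len)[:,0]
    q=back(p,c,.150); ctr=q.mean(0)
    # front edge: points ahead of centre & inside the sides; iterate yaw
    a=0.
    for _ in range(6):
        u=np.array([np.cos(a),np.sin(a)]); v=np.array([-u[1],u[0]])
        X=(q-ctr)@u; Y=(q-ctr)@v; mid=(Y.max()+Y.min())/2
        s=(X>0)&(abs(Y-mid)<.018); b=np.polyfit(Y[s],X[s],1); a-=np.arctan(b[0])
        sd=[np.polyfit(X[t],Y[t],1) for t in [(X>-.005)&(X<np.median(X[s])-.006)&((Y>mid) if k else (Y<mid)) for k in (0,1)]]
    f=ctr+u*np.polyval(b,mid)+v*mid
    return f.round(4),np.degrees(a).round(1),"side yaws",[np.degrees(a+np.arctan(i[0])).round(1) for i in sd],"len",(np.polyval(b,mid)-X.min()).round(4),"wid",(Y.max()-Y.min()).round(4)
E
python3 - <<'E'
from h import *
w=bot.camera("wrist"); print(seat(w,(.56,.003)))
E
```

```text
(array([0.5997, 0.0056]), np.float64(10.8), 'side yaws', [np.float64(10.5), np.float64(10.9)], 'len', np.float64(0.0647), 'wid', np.float64(0.0548))
```

```bash
python3 -m inch '[[[20,0,8],[0,0.02,0],85],[[60,0,20],[0,0.05,0],85],[[100,0,35],[0,0.08,0],85],[[140,0,50],[0,0.11,0],85],[[180,0,65],[0,0.14,0],85],[[220,0,80],[0,0.172,0],85],[[248,10,88],[0,0.172,0],85],[[248,35,88],[0,0.172,0],85],[[248,70,88],[0,0.172,0],85],[[248,100,88],[0,0.172,0],85],[[248,100,88],[0,0.172,0],85],[[248,100,88],[0,0.172,0],85]]'
python3 - <<'E'
from h import *
o=bot.get_obs(); print(o["ee_pos"]); print(R(o["tcp_rot"]).T@(np.array([.5912,-.2448,.155])-o["ee_pos"]))
E
```

```text
time: 12.15
ee_pos: [0.5929, -0.2434, 0.2029]
tcp_rot: [-89.8, 0.3, -99.5]
wrist_force: [-0.1, 0.8, 0.9]
opening: 0.0847
[ 0.59290635 -0.24343736  0.20290674]
[ 0.00184353  0.04789467 -0.0015894 ]
```

```bash
python3 -m inch '[[[1,10,-1],[0,0,0],85],[[2,25,-2],[0,0,0],85],[[2,38,-2],[0,0,0],85],[[2,45,-2],[0,0,0],85],[[2,48,-2],[0,0,0],85],[[2,48,-2],[0,0,0],85],[[2,48,-2],[0,0,0],65],[[2,48,-2],[0,0,0],50],[[2,48,-2],[0,0,0],40],[[2,48,-2],[0,0,0],40],[[2,48,-2],[0,0,0],40],[[2,48,-2],[0,0,0],40],[[2,48,-2],[0,0,0],40]]' 40
python3 - <<'E'
from h import *
o=bot.get_obs(); print(o["ee_pos"],o["tcp_rot"],o["opening"])
E
```

```text
time: 13.45
ee_pos: [0.591, -0.245, 0.1557]
tcp_rot: [-89.8, 0.2, -99.5]
wrist_force: [-0.5, 1.0, 6.3]
opening: 0.0512
[ 0.59104654 -0.24497944  0.15566179] [-89.76741688   0.24545213 -99.53587071] 0.051227167031950384
```

```bash
python3 -m inch '[[[0,-8,0],[0,0,0],40],[[0,-25,0],[0,0,0],40],[[0,-50,0],[0,0,0],40],[[0,-80,0],[0,0,0],40],[[0,-110,-10],[0,0,0],40],[[0,-130,-30],[0,0,0],40],[[0,-140,-55],[0,0,0],40],[[0,-145,-75],[0,0,0],40],[[0,-145,-80],[0,0,0],40],[[0,-145,-80],[0,0,0],40],[[0,-145,-80],[0,0,0],40]]'
python3 - <<'E'
from h import *
w=snap("wrist","w5"); print(seat(w,(.58,-.244)))
o=bot.get_obs(); RT=R(o["tcp_rot"]); print(o["ee_pos"],o["tcp_rot"],o["opening"])
# held heel: fit in the hand (bottom about 6 mm above TCP)
print(heel(w,"heel_red_mid",o["ee_pos"][2]-.006))
def goal(bx,by,yaw,ahead,z):
    a=np.radians(yaw); u=np.array([np.cos(a),np.sin(a)]); c=np.array([bx,by])-.031*u+ahead*u
    R2=R([-90,0,yaw-90]); print("TCP goal",c,"shift mm",(RT.T@(np.array([*c,z])-o["ee_pos"])*1e3).round(1),"turn",Ro.from_matrix(RT.T@R2).as_rotvec().round(3))
goal(.5997,.0056,10.8,.0048,.157)
E
```

```text
time: 14.55
ee_pos: [0.512, -0.2323, 0.2997]
tcp_rot: [-89.8, 0.3, -99.5]
wrist_force: [0.3, -0.4, 0.3]
opening: 0.0511
(array([ 0.6478, -0.253 ]), np.float64(-10.0), 'side yaws', [np.float64(-2.2), np.float64(-11.0)], 'len', np.float64(0.0944), 'wid', np.float64(0.062))
[ 0.51203485 -0.23231387  0.29946298] [-89.82964334   0.26342929 -99.52686303] 0.05113180531485008
[ 0.5074 -0.2308 -9.0739  0.9253  0.81  ]
TCP goal [0.57396407 0.00069061] shift mm [-239.4  143.6   22.1] turn [-0.004 -0.355 -0.004]
```

Run:
```python
import cv2
f=cv2.imread("pics/w5.png"); cv2.imwrite("pics/w5c.png",cv2.resize(f[0:180,170:370],(660,594),interpolation=cv2.INTER_CUBIC))
h=cv2.cvtColor(f,cv2.COLOR_BGR2HSV)
for y in range(0,110,12): print(y,[tuple(h[y,x]) for x in (245,262,275)])
```

```text
0 [(np.uint8(16), np.uint8(52), np.uint8(54)), (np.uint8(9), np.uint8(63), np.uint8(65)), (np.uint8(6), np.uint8(69), np.uint8(74))]
12 [(np.uint8(13), np.uint8(54), np.uint8(66)), (np.uint8(9), np.uint8(65), np.uint8(75)), (np.uint8(10), np.uint8(73), np.uint8(80))]
24 [(np.uint8(14), np.uint8(51), np.uint8(85)), (np.uint8(13), np.uint8(62), np.uint8(87)), (np.uint8(11), np.uint8(65), np.uint8(94))]
36 [(np.uint8(10), np.uint8(67), np.uint8(87)), (np.uint8(10), np.uint8(58), np.uint8(92)), (np.uint8(11), np.uint8(63), np.uint8(102))]
48 [(np.uint8(20), np.uint8(73), np.uint8(248)), (np.uint8(20), np.uint8(71), np.uint8(249)), (np.uint8(20), np.uint8(69), np.uint8(250))]
60 [(np.uint8(20), np.uint8(76), np.uint8(248)), (np.uint8(20), np.uint8(74), np.uint8(249)), (np.uint8(20), np.uint8(69), np.uint8(250))]
72 [(np.uint8(19), np.uint8(73), np.uint8(249)), (np.uint8(20), np.uint8(69), np.uint8(250)), (np.uint8(21), np.uint8(68), np.uint8(250))]
84 [(np.uint8(20), np.uint8(75), np.uint8(249)), (np.uint8(21), np.uint8(69), np.uint8(250)), (np.uint8(20), np.uint8(70), np.uint8(251))]
96 [(np.uint8(20), np.uint8(73), np.uint8(249)), (np.uint8(20), np.uint8(69), np.uint8(250)), (np.uint8(21), np.uint8(66), np.uint8(251))]
108 [(np.uint8(20), np.uint8(75), np.uint8(249)), (np.uint8(20), np.uint8(69), np.uint8(251)), (np.uint8(21), np.uint8(67), np.uint8(252))]
```

View pics/w5c.png

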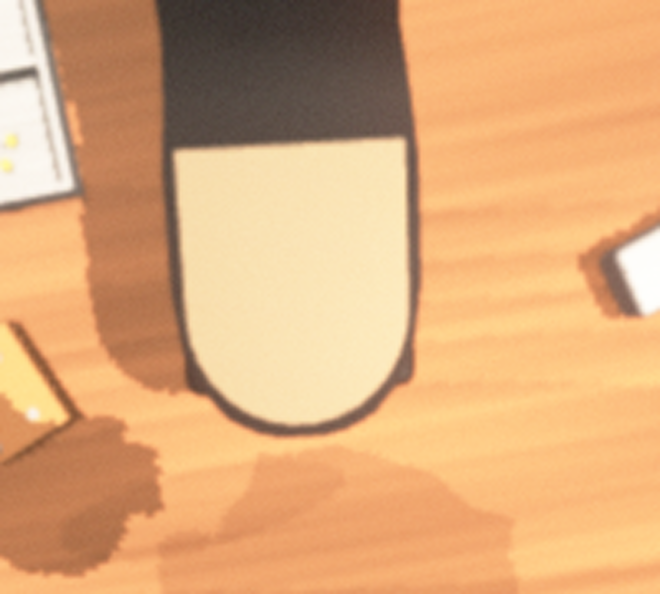

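Raising the value threshold to drop the dark sole fixes the mask.

```bash
sed -i 's/(8,30,60)/(8,30,130)/; s/len(s)/len(s)/' h.py
python3 - <<'E'
from h import *
w=bot.camera("wrist"); print(seat(w,(.58,-.244)))
E
```

```text
(array([ 0.6224, -0.2481]), np.float64(-6.2), 'side yaws', [np.float64(-6.6), np.float64(-6.8)], 'len', np.float64(0.0672), 'wid', np.float64(0.0575))
```

```bash
python3 -m inch '[[[-20,0,2],[0,-0.03,0],40],[[-55,0,5],[0,-0.08,0],40],[[-95,0,9],[0,-0.13,0],40],[[-135,0,13],[0,-0.19,0],40],[[-175,0,17],[0,-0.25,0],40],[[-210,5,20],[0,-0.31,0],40],[[-230,15,22],[-0.004,-0.355,-0.004],40],[[-239,40,22],[-0.004,-0.355,-0.004],40],[[-239,70,22],[-0.004,-0.355,-0.004],40],[[-239,95,22],[-0.004,-0.355,-0.004],40],[[-239,105,22],[-0.004,-0.355,-0.004],40],[[-239,105,22],[-0.004,-0.355,-0.004],40],[[-239,105,22],[-0.004,-0.355,-0.004],40]]'
python3 - <<'E'
from h import *
o=bot.get_obs(); RT=R(o["tcp_rot"]); print(o["ee_pos"],o["opening"],(RT.T@(np.array([.5740,.0007,.1565])-o["ee_pos"])*1e3).round(1),o["tcp_rot"])
E
```

```text
time: 16.0
ee_pos: [0.574, 0.0002, 0.1966]
tcp_rot: [-90.0, 0.0, -79.2]
wrist_force: [0.4, 0.4, -0.6]
opening: 0.0514
[5.74008061e-01 1.78007036e-04 1.96621589e-01] 0.05144151770168016 [-0.5 40.1  0.1] [-8.99730460e+01  3.71078223e-04 -7.91883678e+01]
```

```bash
python3 -m inch '[[[0,10,0],[0,0,0],40],[[0,22,0],[0,0,0],40],[[0,32,0],[0,0,0],40],[[0,38,0],[0,0,0],40],[[0,40,0],[0,0,0],40],[[0,40,0],[0,0,0],40],[[0,40,0],[0,0,0],40],[[0,40,0],[0,0,0],60],[[0,40,0],[0,0,0],75],[[0,40,0],[0,0,0],85],[[0,40,0],[0,0,0],85],[[0,40,0],[0,0,0],85],[[0,30,0],[0,0,0],85],[[0,10,0],[0,0,0],85],[[0,-30,0],[0,0,0],85],[[0,-75,0],[0,0,-0],85],[[0,-104,-20],[0,0,0],85],[[0,-104,-50],[0,0,0],85],[[0,-104,-70],[0,0,0],85],[[0,-104,-70],[0,0,0],85]]'
python3 - <<'E'
from h import *
bot.camera("wrist");w=snap("wrist","w6"); print("red heel",heel(w,"heel_red_mid"),"want .5692,-.0002,10.8")
print("tan on pad",heel(w,"heel_tan_mid",.005,near=(.438,.003)))
o=bot.get_obs(); RT=R(o["tcp_rot"]); print(o["ee_pos"],o["wrist_force"],o["opening"])
print((RT.T@(np.array([.485,.235,.31])-o["ee_pos"])*1e3).round(1),np.radians(o["tcp_rot"][2]+83))
E
```

```text
time: 18.0
ee_pos: [0.5036, -0.0133, 0.3028]
tcp_rot: [-89.8, -0.0, -79.2]
wrist_force: [-0.1, -0.0, 0.9]
opening: 0.0849
red heel [ 0.5693  0.     11.3356  0.9771  0.59  ] want .5692,-.0002,10.8
tan on pad [4.3960e-01 3.4000e-03 3.7675e+00 9.6390e-01 7.2000e-01]
[ 0.50572128 -0.01290084  0.30057671] [ 0.49796084 -0.37342034 -1.43841139] 0.08506841632618219
[-247.4   -9.4   26.2] 0.06657797679945282
```

Red heel is in place. Now to look at the black heel on the tan shoe.

```bash
python3 -m inch '[[[-20,-2,2],[0,0,0],85],[[-60,-4,6],[0,0.02,0],85],[[-100,-6,10],[0,0.03,0],85],[[-140,-8,15],[0,0.04,0],85],[[-180,-9,19],[0,0.05,0],85],[[-220,-9,23],[0,0.067,0],85],[[-247,-9,26],[0,0.067,0],85],[[-247,-9,26],[0,0.067,0],85],[[-247,-9,26],[0,0.067,0],85],[[-247,-9,26],[0,0.067,0],85]]'
python3 - <<'E'
from h import *
w=snap("wrist","w7"); b=heel(w,"heel_black_mid"); print(b)
o=bot.get_obs(); RT=R(o["tcp_rot"]); a=np.radians(b[2]); c=b[:2]+.005*np.array([np.cos(a),np.sin(a)])
print(o["ee_pos"],c,(RT.T@(np.array([*c,.1555])-o["ee_pos"])*1e3).round(1),Ro.from_matrix(RT.T@R([-90,0,b[2]-90])).as_rotvec().round(3))
E
```

```text
time: 19.2
ee_pos: [0.5085, 0.1102, 0.3096]
tcp_rot: [-90.0, 2.1, -78.9]
wrist_force: [-0.7, -0.5, 0.3]
opening: 0.0852
[0.5434 0.2408 7.6372 0.9722 0.92  ]
[0.50842402 0.1104699  0.3096553 ] [0.54835565 0.2414645 ] [-115.   158.5   64.6] [ 0.002  0.061 -0.037]
```

View pics/w7.png

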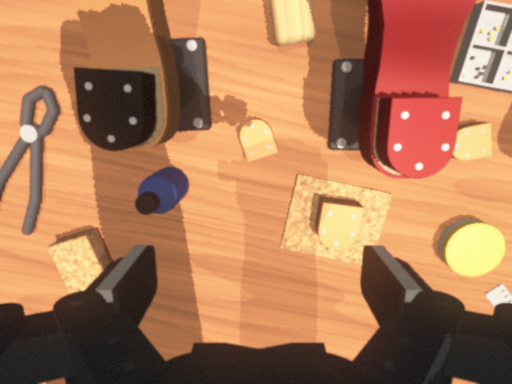

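```bash
python3 - <<'E'
from h import *
o=bot.get_obs(); print(o["q"].round(1),o["qd"].round(1),o["time"])
E
python3 -m inch '[[[0,0,0],[0,0,0.037],85],[[0,0,0],[0,0,0.037],85],[[0,0,0],[0,0,0.037],85]]'
python3 - <<'E'
from h import *
o=bot.get_obs(); print(o["q"].round(1),o["qd"].round(1),o["time"])
E
```

```text
[ 11.1   3.5  17.4 103.9   2.1 179.9] [ 0.3 -0.1 -0.1  0.1 -0.1 -0. ] 19.3
time: 19.6
ee_pos: [0.5084, 0.1102, 0.3097]
tcp_rot: [-90.0, 4.2, -78.9]
wrist_force: [-0.2, 0.0, -0.5]
opening: 0.0851
[  9.9   3.5  17.3 103.9   4.2 178.8] [ 0.3  0.1  0.  -0.1 -0.1  0. ] 19.6
```

```bash
python3 -m inch '[[[0,0,0],[0,0,-0.037],85],[[0,0,0],[0,0,-0.073],85],[[0,0,0],[0,0,-0.073],85]]'
python3 -m inch '[[[0,0,0],[0,-0.1,0],85],[[0,0,0],[0,-0.25,0],85],[[0,0,0],[0,-0.4,0],85],[[0,0,0],[0,-0.55,0],85],[[0,0,0],[0,-0.7,0],85],[[0,0,0],[0,-0.85,0],85],[[0,0,0],[0,-1.0,0],85],[[0,0,0],[0,-1.15,0],85],[[0,0,0],[0,-1.3,0],85],[[0,0,0],[0,-1.45,0],85],[[0,0,0],[0,-1.55,0],85],[[0,0,0],[0,-1.55,0],85],[[0,0,0],[0,-1.55,0],85]]'
python3 -m inch '[[[0,0,0],[0,-0.1,0],85],[[0,0,0],[0,-0.25,0],85],[[0,0,0],[0,-0.4,0],85],[[0,0,0],[0,-0.55,0],85],[[0,0,0],[0,-0.7,0],85],[[0,0,0],[0,-0.85,0],85],[[0,0,0],[0,-1.0,0],85],[[0,0,0],[0,-1.15,0],85],[[0,0,0],[0,-1.3,0],85],[[0,0,0],[0,-1.45,0],85],[[0,0,0],[0,-1.53,0],85],[[0,0,0],[0,-1.53,0],85],[[0,0,0],[0,-1.53,0],85]]'
cat >> h.py <<'E'
def plan(c,z,yaw):
    "shift (mm) and turn to bring TCP to c,z with heel direction yaw, flipped tool (tool yaw = yaw+90)"
    o=bot.get_obs(); RT=R(o["tcp_rot"])
    print("at",o["ee_pos"].round(4),o["tcp_rot"].round(1),"q6",o["q"][5].round(1),"open",o["opening"].round(4)); print("goal",np.round(c,4),"shift",(RT.T@(np.array([*c,z])-o["ee_pos"])*1e3).round(1),"turn",Ro.from_matrix(RT.T@R([-90,0,yaw+90])).as_rotvec().round(3))
def ahead(b,d): a=np.radians(b[2]); return np.array(b[:2])+d*np.array([np.cos(a),np.sin(a)])
E
python3 - <<'E'
from h import *
b=[.5434,.2408,8]; plan(ahead(b,.004),.21,8)
E
```

```text
time: 19.9
ee_pos: [0.5094, 0.1053, 0.3098]
tcp_rot: [-90.0, 0.2, -78.4]
wrist_force: [-0.4, -0.2, -0.4]
opening: 0.0854
time: 21.2
ee_pos: [0.5093, 0.1054, 0.3098]
tcp_rot: [-89.8, 0.0, 10.2]
wrist_force: [-0.5, 0.7, 0.0]
opening: 0.0854
time: 22.5
ee_pos: [0.5093, 0.1055, 0.3098]
tcp_rot: [-90.0, -0.2, 97.6]
wrist_force: [0.1, 1.0, 0.8]
opening: 0.0851Traceback (most recent call last):
  File "<stdin>", line 2, in <module>
  File "h.py", line 62, in plan
    print("at",o["ee_pos"].round(4),o["tcp_rot"].round(1),"q6",o["q"][5].round(1),"open",o["opening"].round(4)); print("goal",np.round(c,4),"shift",(RT.T@(np.array([*c,z])-o["ee_pos"])*1e3).round(1),"turn",Ro.from_matrix(RT.T@R([-90,0,yaw+90])).as_rotvec().round(3))
                                                                                         ^^^^^^^^^^^^^^^^^^
AttributeError: 'float' object has no attribute 'round'
```

```bash
sed -i 's/o\["opening"\].round(4)/o["opening"]/' h.py
python3 - <<'E'
from h import *
b=[.5434,.2408,8]; plan(ahead(b,.004),.21,8)
E
```

```text
at [0.5093 0.1055 0.3098] [-90.   -0.2  97.6] q6 4.0 open 0.08511558642467822
goal [0.5474 0.2414] shift [129.3 100.3 -55.8] turn [-0.001 -0.006  0.004]
```

```bash
python3 -m inch '[[[20,0,-10],[0,0,0.004],85],[[50,5,-22],[0,0,0.004],85],[[85,20,-37],[0,-0.006,0.004],85],[[115,50,-50],[0,-0.006,0.004],85],[[129,80,-56],[0,-0.006,0.004],85],[[129,100,-56],[0,-0.006,0.004],85],[[129,100,-56],[0,-0.006,0.004],85],[[129,100,-56],[0,-0.006,0.004],85]]'
python3 - <<'E'
from h import *
w=snap("wrist","w8"); print(heel(w,"heel_black_mid"))
b=[.5434,.2408,8]; plan(ahead(b,.004),.1555,8)
E
```

```text
time: 23.3
ee_pos: [0.5475, 0.2409, 0.2109]
tcp_rot: [-90.0, 0.0, 97.9]
wrist_force: [0.6, 0.1, 0.3]
opening: 0.0847
[0.5432 0.2411 8.3957 0.9775 0.65  ]
at [0.548  0.2409 0.2122] [-90.1  -0.   97.9] q6 15.9 open 0.08458359047523746
goal [0.5474 0.2414] shift [ 0.5 56.7  0.7] turn [ 0.002 -0.002  0.   ]
```

View pics/w8.png

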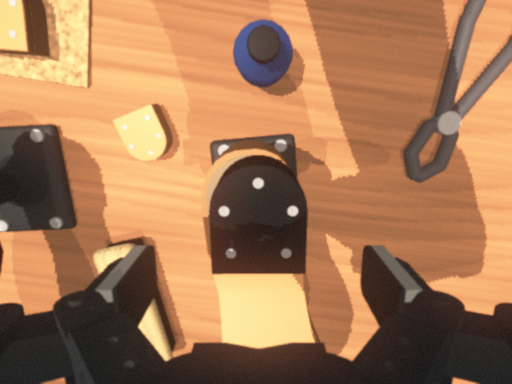

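```bash
python3 -m inch '[[[0,10,0],[0,0,0],85],[[0,28,0],[0,0,0],85],[[0,43,0],[0,0,0],85],[[0,52,0],[0,0,0],85],[[0,56,0],[0,0,0],85],[[0,56,0],[0,0,0],85],[[0,56,0],[0,0,0],65],[[0,56,0],[0,0,0],50],[[0,56,0],[0,0,0],40],[[0,56,0],[0,0,0],40],[[0,56,0],[0,0,0],40],[[0,56,0],[0,0,0],40],[[0,56,0],[0,0,0],40]]' 40
python3 -m inch '[[[0,-8,0],[0,0,0],40],[[0,-25,0],[0,0,0],40],[[0,-50,0],[0,0,0],40],[[0,-80,0],[0,0,0],40],[[0,-110,0],[0,0,0],40],[[0,-130,0],[0,0,-0],40],[[0,-140,-15],[0,0,0],40],[[0,-145,-35],[0,0,0],40],[[0,-145,-50],[0,0,0],40],[[0,-145,-50],[0,0,0],40],[[0,-145,-50],[0,0,0],40]]'
python3 - <<'E'
from h import *
w=snap("wrist","w9"); print(seat(w,(.545,.24)))
o=bot.get_obs(); print("held",heel(w,"heel_black_mid",o["ee_pos"][2]-.006),o["ee_pos"])
plan(ahead([.6214,-.2480,-6.5],-.031+.0042),.21,-6.5)
E
```

```text
time: 24.7
ee_pos: [0.5485, 0.2411, 0.1571]
tcp_rot: [-90.2, -0.0, 97.9]
wrist_force: [-1.0, -0.5, 5.2]
opening: 0.0514
time: 25.8
ee_pos: [0.5974, 0.2478, 0.3017]
tcp_rot: [-90.1, -0.0, 97.9]
wrist_force: [0.2, 0.5, -0.2]
opening: 0.0514
(array([0.5803, 0.2551]), np.float64(39.5), 'side yaws', [np.float64(18.4), np.float64(13.0)], 'len', np.float64(0.0746), 'wid', np.float64(0.0779))
held [0.592  0.248  7.1361 0.9489 0.89  ] [0.59711527 0.24776538 0.30208928]
at [0.597  0.2477 0.3024] [-90.2  -0.   97.9] q6 14.6 open 0.0512802687672373
goal [ 0.5948 -0.245 ] shift [-487.8   91.9   70.1] turn [0.003 0.251 0.001]
```

```bash
python3 -m inch '[[[-15,0,2],[0,0.01,0],40],[[-45,0,6],[0,0.02,0],40],[[-85,0,12],[0,0.04,0],40],[[-125,0,18],[0,0.06,0],40],[[-165,0,24],[0,0.08,0],40],[[-205,0,30],[0,0.1,0],40],[[-245,0,36],[0,0.12,0],40],[[-285,0,42],[0,0.14,0],40],[[-325,0,48],[0,0.16,0],40],[[-365,0,54],[0,0.18,0],40],[[-405,0,60],[0,0.2,0],40],[[-440,0,64],[0,0.23,0],40],[[-470,5,67],[0.003,0.251,0.001],40],[[-488,25,69],[0.003,0.251,0.001],40],[[-488,55,69],[0.003,0.251,0.001],40],[[-488,80,69],[0.003,0.251,0.001],40],[[-488,92,69],[0.003,0.251,0.001],40],[[-488,92,69],[0.003,0.251,0.001],40],[[-488,92,69],[0.003,0.251,0.001],40]]'
python3 - <<'E'
from h import *
plan(ahead([.6214,-.2480,-6.5],-.031+.005),.1575,-6.5)
E
```

```text
time: 27.8
ee_pos: [0.5952, -0.2453, 0.2109]
tcp_rot: [-90.0, 0.0, 83.5]
wrist_force: [-0.6, -0.0, -0.5]
opening: 0.0517
at [ 0.5952 -0.2453  0.2109] [-90.    0.   83.5] q6 -15.9 open 0.05173395602591975
goal [ 0.5956 -0.2451] shift [ 0.3 53.4 -0.3] turn [ 0. -0. -0.]
```

```bash
python3 -m inch '[[[0,10,0],[0,0,0],40],[[0,25,0],[0,0,0],40],[[0,40,0],[0,0,0],40],[[0,50,0],[0,0,0],40],[[0,53,0],[0,0,0],40],[[0,53.5,0],[0,0,0],40],[[0,53.5,0],[0,0,0],40],[[0,53.5,0],[0,0,0],60],[[0,53.5,0],[0,0,0],75],[[0,53.5,0],[0,0,0],85],[[0,53.5,0],[0,0,0],85],[[0,53.5,0],[0,0,0],85],[[0,45,0],[0,0,0],85],[[0,25,0],[0,0,0],85],[[0,-10,0],[0,0,0],85],[[0,-50,0],[0,0,0],85],[[0,-80,0],[0,0,0],85],[[0,-90,-25],[0,0,0],85],[[0,-90,-40],[0,0,0],85],[[0,-90,-40],[0,0,0],85]]'
python3 - <<'E'
from h import *
bot.camera("wrist");w=snap("wrist","w10"); print("black heel",heel(w,"heel_black_mid",near=(.59,-.245)),"want",ahead([.6214,-.2480,-6.5],-.031))
t=bot.camera("top"); print("pad top view",heel(t,"heel_tan_mid",.005,near=(.438,.003)))
plan((.585,.20),.32,7)
E
```

```text
time: 29.8
ee_pos: [0.6363, -0.2498, 0.3003]
tcp_rot: [-90.0, 0.0, 83.5]
wrist_force: [1.4, 1.0, -0.8]
opening: 0.0851
black heel [ 0.5906 -0.244  -5.7902  0.9786  0.91  ] want [ 0.59059927 -0.2444907 ]
pad top view [0.442  0.0051 4.6263 0.9008 0.76  ]
at [ 0.6342 -0.2497  0.3013] [-90.    0.   83.5] q6 -15.0 open 0.08502350251997726
goal [0.585 0.2  ] shift [441.2 -18.9 100. ] turn [ 0.    -0.236 -0.   ]
```

Run:
```python
import cv2
f=cv2.imread("pics/w9.png"); cv2.imwrite("pics/w9c.png",cv2.resize(f[60:260,160:360],(600,600),interpolation=cv2.INTER_CUBIC))
h=cv2.cvtColor(f,cv2.COLOR_BGR2HSV)
for y in range(100,240,10): print(y,[tuple(map(int,h[y,x])) for x in (230,255,280)])
```

```text
100 [(20, 70, 250), (19, 76, 248), (19, 80, 245)]
110 [(20, 73, 249), (19, 77, 247), (18, 83, 245)]
120 [(20, 75, 249), (20, 77, 247), (19, 82, 244)]
130 [(19, 79, 248), (20, 81, 245), (18, 84, 243)]
140 [(19, 81, 246), (19, 82, 245), (18, 87, 242)]
150 [(19, 82, 246), (17, 86, 243), (17, 88, 241)]
160 [(21, 102, 254), (20, 112, 254), (19, 115, 253)]
170 [(23, 92, 255), (12, 138, 189), (20, 108, 254)]
180 [(9, 154, 93), (9, 142, 81), (8, 138, 72)]
190 [(8, 140, 89), (8, 93, 85), (8, 101, 71)]
200 [(7, 102, 90), (9, 88, 78), (8, 89, 69)]
210 [(8, 101, 78), (17, 19, 243), (4, 66, 66)]
220 [(8, 87, 76), (19, 24, 227), (9, 64, 56)]
230 [(14, 77, 66), (5, 49, 57), (6, 49, 52)]
```

View pics/w9c.png

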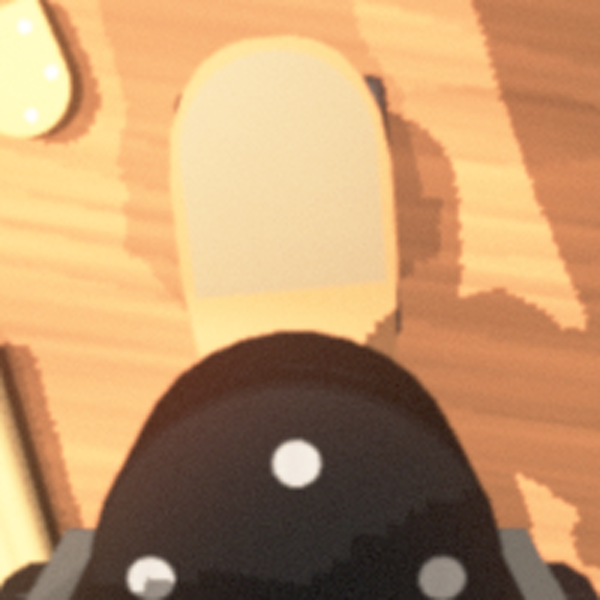

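```bash
python3 -m inch '[[[15,0,3],[0,-0.01,0],85],[[50,0,10],[0,-0.02,0],85],[[90,0,17],[0,-0.04,0],85],[[130,0,24],[0,-0.06,0],85],[[170,0,32],[0,-0.08,0],85],[[210,0,39],[0,-0.1,0],85],[[250,0,46],[0,-0.12,0],85],[[290,0,53],[0,-0.14,0],85],[[330,0,60],[0,-0.16,0],85],[[370,0,68],[0,-0.18,0],85],[[410,0,75],[0,-0.2,0],85],[[450,0,83],[0,-0.23,0],85],[[480,0,88],[0,-0.25,0],85],[[491,0,90],[0,-0.25,0],85],[[491,0,90],[0,-0.25,0],85],[[491,0,90],[0,-0.25,0],85]]'
sed -i 's/def seat(p,guess):/def seat(p,guess,lo=(8,30,130),hi=(30,110,255)):/; s/cv2.inRange(hsv,(8,30,130),(30,110,255))/cv2.inRange(cv2.GaussianBlur(hsv,(5,5),0),lo,hi)/' h.py
python3 - <<'E'
from h import *
w=snap("wrist","w11"); print(bot.get_obs()["ee_pos"])
hsv=cv2.GaussianBlur(cv2.cvtColor(w["frame"],cv2.COLOR_RGB2HSV),(5,5),0)
for q in (-.02,0,.015,.03,.04,.045,.05,.055,.06): 
    u,v=np.round(proj(w,[.54+q,.241+q*.13,.15])[0]).astype(int); print(q,u,v,hsv[v,u])
for H in (88,92,96,100):
    try: print(H,seat(w,(.545,.24),(15,30,130),(30,H,252)))
    except Exception as e: print(H,e)
A=back(w,[[0,0]],.15)
cv2.imwrite("pics/w11c.png",cv2.resize(w["frame"][60:260,160:360,::-1],(600,600),interpolation=cv2.INTER_CUBIC))
np.save("w11.npy",{k:w[k] for k in w},allow_pickle=True)
E
```

```text
time: 31.65
ee_pos: [0.6005, 0.2473, 0.3014]
tcp_rot: [-90.0, 0.0, 97.8]
wrist_force: [-0.6, -0.1, 0.3]
opening: 0.0852
[0.60062543 0.24693893 0.30146586]
-0.02 260 82 [ 15  94 215]
0 260 108 [ 15  95 211]
0.015 260 126 [ 15  95 208]
0.03 259 144 [ 15  99 205]
0.04 259 156 [ 14 137 235]
0.045 259 162 [ 15 132 239]
0.05 259 168 [ 15 128 243]
0.055 259 173 [ 15 128 243]
0.06 259 179 [ 15 129 243]
88 expected non-empty vector for x
92 expected non-empty vector for x
96 (array([0.5555, 0.2417]), np.float64(31.6), 'side yaws', [np.float64(17.2), np.float64(6.9)], 'len', np.float64(0.0423), 'wid', np.float64(0.0554))
100 (array([0.5753, 0.2439]), np.float64(14.0), 'side yaws', [np.float64(15.0), np.float64(12.5)], 'len', np.float64(0.0625), 'wid', np.float64(0.0525))
```

View pics/w11c.png

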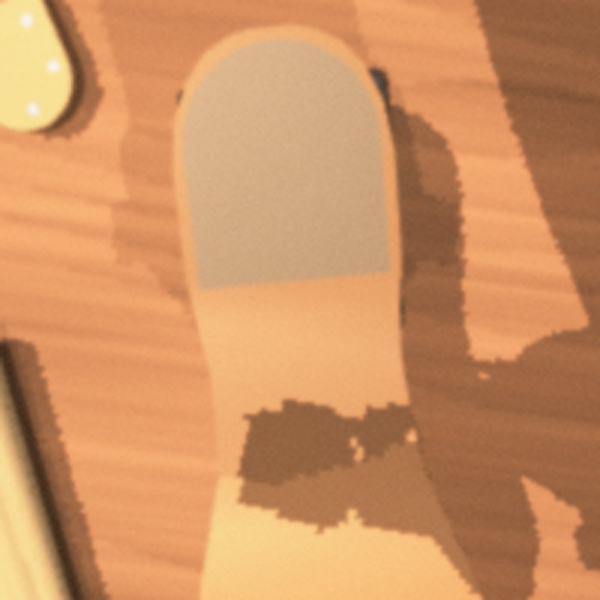

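Run:
```python
from h import *
w=np.load("w11.npy",allow_pickle=True).item()
for H in (104,108,112,115): print(H,seat(w,(.545,.24),(10,30,130),(30,H,228)))
q=back(w,[[160+198/3-.33,60+290/3-.33],[160+388/3-.33,60+271/3-.33]],.15); d=q[0]-q[1]; print("by eye",q.mean(0),np.degrees(np.arctan2(d[1],d[0]))-90,np.degrees(np.arctan2(d[1],d[0]))+90,np.hypot(*d))
plan(ahead([.4393,.0035,3.7],.005),.10,3.7)
```

```text
104 (array([0.5762, 0.2439]), np.float64(13.4), 'side yaws', [np.float64(14.5), np.float64(13.0)], 'len', np.float64(0.0634), 'wid', np.float64(0.0536))
108 (array([0.5765, 0.2439]), np.float64(13.2), 'side yaws', [np.float64(14.4), np.float64(12.4)], 'len', np.float64(0.0641), 'wid', np.float64(0.0541))
112 (array([0.5768, 0.2442]), np.float64(13.4), 'side yaws', [np.float64(13.6), np.float64(12.7)], 'len', np.float64(0.0645), 'wid', np.float64(0.0547))
115 (array([0.5771, 0.2442]), np.float64(13.3), 'side yaws', [np.float64(13.0), np.float64(13.0)], 'len', np.float64(0.0647), 'wid', np.float64(0.055))
by eye [0.57778049 0.24402968] -166.50029083799026 13.499709162009736 0.05485012741755273
at [0.6006 0.2469 0.3015] [-90.    0.   97.7] q6 14.6 open 0.08543539527838588
goal [0.4443 0.0038] shift [-219.8  201.5  187.7] turn [ 0.     0.07  -0.001]
```

```bash
python3 -m inch '[[[-15,0,12],[0,0.01,0],85],[[-45,0,38],[0,0.02,0],85],[[-78,0,66],[0,0.03,0],85],[[-110,0,94],[0,0.04,0],85],[[-142,0,122],[0,0.05,0],85],[[-175,0,150],[0,0.06,0],85],[[-205,10,176],[0,0.07,0],85],[[-220,35,188],[0,0.07,0],85],[[-220,75,188],[0,0.07,0],85],[[-220,120,188],[0,0.07,0],85],[[-220,160,188],[0,0.07,0],85],[[-220,190,188],[0,0.07,0],85],[[-220,200,188],[0,0.07,0],85],[[-220,200,188],[0,0.07,0],85],[[-220,200,188],[0,0.07,0],85]]'
python3 - <<'E'
from h import *
w=snap("wrist","w12"); print(heel(w,"heel_tan_mid",.005,near=(.438,.003)))
plan(ahead([.4393,.0035,3.7],.005),.011,3.7)
E
```

```text
time: 33.2
ee_pos: [0.4446, 0.0032, 0.1032]
tcp_rot: [-90.2, 0.0, 93.7]
wrist_force: [-0.1, -0.2, 0.4]
opening: 0.085
[0.4393 0.0036 3.2982 0.9666 0.93  ]
at [0.445  0.0034 0.1035] [-90.2   0.   93.7] q6 -3.2 open 0.08529477958500696
goal [0.4443 0.0038] shift [ 0.5 92.4  1. ] turn [ 0.003 -0.    -0.001]
```

```bash
python3 -m inch '[[[0,12,0],[0.003,0,0],85],[[0,35,1],[0.003,0,0],85],[[0,60,1],[0.003,0,0],85],[[0,80,1],[0.003,0,0],85],[[0,90,1],[0.003,0,0],85],[[0,92,1],[0.003,0,0],85],[[0,92,1],[0.003,0,0],85],[[0,92,1],[0.003,0,0],65],[[0,92,1],[0.003,0,0],50],[[0,92,1],[0.003,0,0],40],[[0,92,1],[0.003,0,0],40],[[0,92,1],[0.003,0,0],40],[[0,92,1],[0.003,0,0],40],[[0,92,1],[0.003,0,0],40]]' 40
python3 -m inch '[[[0,-8,0],[0,0,0],40],[[0,-30,0],[0,0,0],40],[[0,-65,0],[0,0,0],40],[[0,-105,0],[0,0,0],40],[[0,-150,0],[0,0,0],40],[[0,-195,0],[0,0,0],40],[[0,-240,0],[0,0,0],40],[[0,-270,0],[0,0,0],40],[[0,-285,0],[0,0,0],40],[[0,-285,0],[0,0,0],40],[[0,-285,0],[0,0,0],40]]'
python3 - <<'E'
from h import *
w=snap("wrist","w13"); o=bot.get_obs(); print("held",heel(w,"heel_tan_mid",o["ee_pos"][2]-.006),o["ee_pos"])
plan(ahead([.5768,.2441,13.3],-.031+.005),.21,13.3)
E
```

```text
time: 34.7
ee_pos: [0.4449, 0.0033, 0.0124]
tcp_rot: [-90.1, 0.0, 93.7]
wrist_force: [-0.9, -0.5, 5.3]
opening: 0.0515
time: 35.8
ee_pos: [0.4443, 0.0035, 0.297]
tcp_rot: [-90.1, 0.0, 93.7]
wrist_force: [0.1, 0.2, -1.2]
opening: 0.0514
held [0.4385 0.0041 2.9526 0.9639 0.65  ] [0.44411066 0.00349233 0.29639392]
at [0.444  0.0035 0.2962] [-90.    0.   93.7] q6 -3.2 open 0.051317363431146026
goal [0.5515 0.2381] shift [ 227.3   86.  -122.4] turn [ 0.    -0.168 -0.001]
```

```bash
python3 -m inch '[[[12,0,-7],[0,-0.01,0],40],[[40,0,-22],[0,-0.03,0],40],[[75,0,-41],[0,-0.06,0],40],[[110,0,-60],[0,-0.09,0],40],[[145,0,-79],[0,-0.12,0],40],[[180,0,-98],[0,-0.15,0],40],[[210,5,-114],[0,-0.168,0],40],[[227,20,-122],[0,-0.168,0],40],[[227,50,-122],[0,-0.168,0],40],[[227,75,-122],[0,-0.168,0],40],[[227,86,-122],[0,-0.168,0],40],[[227,86,-122],[0,-0.168,0],40],[[227,86,-122],[0,-0.168,0],40]]'
python3 - <<'E'
from h import *
plan(ahead([.5768,.2441,13.3],-.031+.0055),.1583,13.3)
E
```

```text
time: 37.2
ee_pos: [0.5512, 0.2377, 0.2109]
tcp_rot: [-90.0, 0.0, 103.3]
wrist_force: [0.3, 0.6, -0.9]
opening: 0.0511
at [0.5512 0.2377 0.2109] [-90.    0.  103.3] q6 10.1 open 0.05105143009797968
goal [0.552  0.2382] shift [ 0.4 52.6 -0.9] turn [ 0.001 -0.    -0.001]
```

```bash
python3 -m inch '[[[0,10,0],[0,0,0],40],[[0,25,-1],[0,0,0],40],[[0,40,-1],[0,0,0],40],[[0,49,-1],[0,0,0],40],[[0,52.5,-1],[0,0,0],40],[[0,52.5,-1],[0,0,0],40],[[0,52.5,-1],[0,0,0],40],[[0,52.5,-1],[0,0,0],60],[[0,52.5,-1],[0,0,0],75],[[0,52.5,-1],[0,0,0],85],[[0,52.5,-1],[0,0,0],85],[[0,52.5,-1],[0,0,0],85],[[0,45,-1],[0,0,0],85],[[0,25,-1],[0,0,0],85],[[0,-10,-1],[0,0,0],85],[[0,-50,-1],[0,0,0],85],[[0,-80,-1],[0,0,0],85],[[0,-90,-20],[0,0,0],85],[[0,-90,-35],[0,0,0],85],[[0,-90,-35],[0,0,0],85]]'
python3 - <<'E'
from h import *
bot.camera("wrist"); w=snap("wrist","w14"); print("tan",heel(w,"heel_tan_mid",near=(.547,.237)),"want",ahead([.5768,.2441,13.3],-.031))
t=snap("top","top9"); s=snap("side","side9")
for c,g in (("black",(.59,-.244)),("red",(.569,0)),("tan",(.547,.237))):
    print(c,heel(t,f"heel_{c}_mid",near=g),heel(s,f"heel_{c}_mid",near=g))
a=cv2.resize(w["frame"][40:290,130:380,::-1],(400,400)); b=cv2.resize(s["frame"][90:370,70:350,::-1],(400,400)); cv2.imwrite("pics/fin.png",np.hstack([a,b]))
E
```

```text
time: 39.2
ee_pos: [0.5863, 0.246, 0.3007]
tcp_rot: [-90.1, 0.0, 103.3]
wrist_force: [0.0, 0.5, -0.9]
opening: 0.0848
tan [ 0.5472  0.2378 13.5187  0.9703  0.64  ] want [0.54663145 0.23696846]
black [ 0.5917 -0.2417 -7.3649  0.9237  0.58  ] [ 0.5898 -0.2404 -6.0648  0.9536  0.96  ]
red [5.70400e-01 2.60000e-03 1.21535e+01 9.46500e-01 6.70000e-01] [5.69600e-01 1.20000e-03 1.15113e+01 9.48600e-01 5.70000e-01]
tan [ 0.5489  0.2363 16.1919  0.9362  0.68  ] [ 0.5477  0.2375 16.2008  0.924   0.59  ]
```

View pics/fin.png

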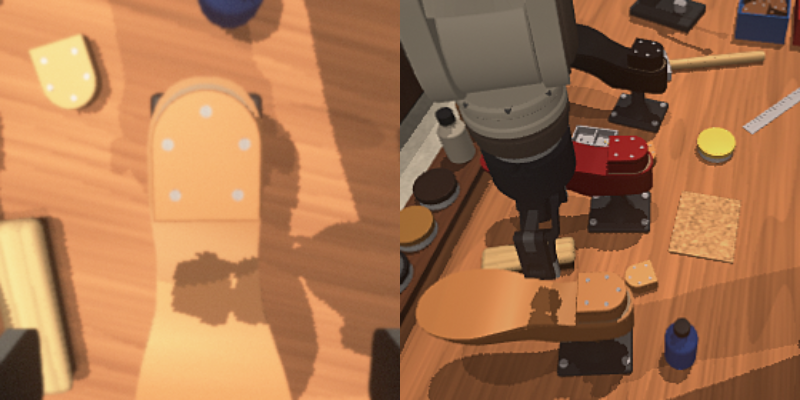

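All three heels are on their own seats, within about 4 mm in every camera, and the robot is clear.

```bash
python3 -c "
from workcell import bot
print(bot.job_done())"
```

```text
the job is handed in; nothing more can be done
None
```

All three heels are on their own shoes and I handed the job in at about 39 s; no verdict was reported. I set the tan heel on the cork pad first, moved the red heel to the red shoe and the black heel to the black shoe, then brought the tan heel from the pad to the tan shoe.

**Last checks:**
- **Wrist camera:** this puts each heel within about 1 mm and 1° of the target I measured on its bare seat.
- **Top and side cameras:** these agree to within about 4 mm and 3° (the most for black across the shoe and for tan's turn). That is inside the 10–11 mm and 0.2 rad limits. At about 3 mm per pixel they are coarser than the wrist camera.
- **Other objects:** in the last side picture the bottle, tin and hammer stood where they were, by eye; I did not measure them. The gripper was open and clear of everything.

**What went wrong on the way:**
- **Wrist joint limit:** the last joint ran into its limit on the way to the tan shoe. I half-turned the gripper and carried on.
- **Mistyped row:** one row had a wrong turn value. The limit per row held it small and the next row corrected it.
- **Seat detection:** the first automatic measurements of the black and tan seats failed on colour. I repeated them with corrected thresholds before placing those heels.

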